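# Bring the culture dish round to the bench camera and take its picture

### The job

Turn the three-armed dish wheel by pushing gently on a spoke with a fingertip until the wide, flat lidded dish stands squarely in front of the camera's lens, centred on it. Then press the round shutter button all the way down with a fingertip to take the picture, and let it come back up. Do not touch or lift the dish and the jar that ride in the wheel's rings, take no picture before the dish is in place, and leave the other things on the bench where they are.

Things in the scene. Friction and masses are not known exactly. Their poses are not given: they have to be found in the camera images.
- stand: Stand fixed to the bench: blue round foot (radius 75 mm, 14 mm high), steel column under the wheel's hub, and a beam (14 mm high, 36 mm wide) that runs along its +x, below the wheel, to a bench camera. Origin at bench height on the vertical axis about which the wheel turns; z up, +x from that axis to the camera, which is on the side away from the robot.
- lens (a point): Centre of the front of the camera's black lens, at x = 165, y = 0, z = 64 mm in the stand's frame. The white camera, a cylinder 44 mm across, lies behind it along the stand's x, from 165 to 260 mm, top 86 mm above the bench, and looks back along -x at the wheel.
- wheel: Level aluminium wheel, turns either way without stops about the stand's axis; origin on that axis at bench height. Three spokes, along its own +x and at +-120 degrees: bars 12 mm wide, 40 to 58 mm above the bench, bare from the hub (radius 22 mm, top 65 mm high) to 82 mm out. Open below and between. A push of 2 to 3 N at mid-spoke turns it; friction keeps it where it is left.
- ring (a point): Centre of the floor of the ring on the wheel's +x spoke, 115 mm from the axis and 48 mm above the bench. Each spoke ends in such a shallow open ring: outer radius 33 mm, inner 30 mm, rim 58 mm above the bench.
- dish: The lidded culture dish: wide, flat, round, 55 mm across, 22 mm high, clear with a white flat lid, about 40 g, loose in one of the rings (about 2.5 mm of play each way), so about 115 mm from the wheel's axis. Origin at the centre of its underside, z up. It is in place when it lies on the stand's +x axis, in front of the lens.
- jar: Squat amber jar with a narrower black screw cap, 54 mm across, 32 mm high (its top is 80 mm above the bench), loose in another of the rings; origin at the centre of its underside. The third ring is empty.
- shutter_top (a point): Centre of the top face of the shutter button: a grey round cap 36 mm across in a low black round housing (52 mm across) fixed to the bench, to the left or the right of the wheel; the cap's top is 22 mm above the bench at rest.
- shutter (a joint): Travel of the shutter button, m: 0 at rest, 0.006 fully down. It moves straight down, takes about 5 N to push fully down, and springs back.
- objective: Microscope objective, a steel barrel 32 mm across standing on a blue disc 84 mm across, 56 mm high in all, loose on the bench on the other side of the wheel from the button; origin under its centre. To be left alone.
- mouse: Black computer mouse, about 76 by 64 mm, 32 mm high, loose on the bench; origin on its underside. To be left alone.
- tipbox: Box with a clear lid, 84 by 119 mm, 55 mm high, loose on the bench; origin under its centre. To be left alone.
There are look-alikes about, which are no part of the job. Leave any turquoise look-alike of the jar alone.

How it is judged (in metres and radians):
On the way, in this order (a step that is already met when the one before it is completed fails the run):
1. the dish has been brought round in front of the lens and the wheel stands still (y of dish in the frame of stand between -0.008 and 0.008 m and x of dish in the frame of stand above 0.09 m and angular speed of wheel below 0.05 rad/s), for 0.3 s.
2. the shutter button is pressed down (value of joint shutter above 0.0045 m), for 0.03 s.
At the end, for the whole second after the job is handed in: The dish stands in front of the lens, its centre within 8 mm of the lens's axis seen from above, and still; dish and jar sit flat in their rings; the shutter button has been pressed (at least 4.5 of its 6 mm) after that, and is up again (all of step 1 and angular speed of dish below 0.1 rad/s and z of each of dish, jar in the frame of wheel below 0.054 m and angle between each of dish, jar's own z axis and vertical below 0.2 rad and value of joint shutter below 0.002 m); the robot touches nothing.
It fails at once if the wheel is gripped hard or shoved with more than 20 N (contact force between the fingers and wheel above 20 N).
It fails at once if the shutter button is pressed while the dish is not in front of the lens (value of joint shutter above 0.003 m and not (y of dish in the frame of stand between -0.008 and 0.008 m and x of dish in the frame of stand above 0.09 m)).
It fails at once if the dish or the jar is touched by the robot (contact force between any of the fingers, the arm and dish above 1 N or contact force between any of the fingers, the arm and jar above 1 N).
It fails at once if the dish or the jar is lifted or tipped out of its ring (not (z of dish in the frame of wheel below 0.054 m and angle between dish's own z axis and vertical below 0.2 rad) or not (z of jar in the frame of wheel below 0.054 m and angle between jar's own z axis and vertical below 0.2 rad)).
It fails at once if the objective, the mouse or the tip box is moved by more than 20 mm (distance of any of objective, mouse, tipbox from where it was at the start of the episode above 0.02 m).
It also fails if it takes over 59 s, if anything falls off the work surface, if the arm or the gripper's body presses on something with over 40 N, if the wrist force passes 120 N, or if a joint passes its speed limit or range.

### The arm

A 6-joint arm with a two-finger parallel gripper is mounted at the origin on the work surface. World frame = base frame: x ahead of the robot, y to its left, z up, the work surface at z = 0. Lengths are in mm, angles in rad, forces in N, time in s.
With the tool pointing down it reaches from about 425 to 925 mm from the base axis. Payload 12.5 kg.
Tool frame: the origin (TCP) lies midway between the tips of the shut fingers; the grasp point (between the pads) lies 19 mm behind it; z points along the fingers, y is the line along which they close (so a half turn about z gives the same grasp; the last joint's range is limited). The gripper opens to 85 mm and grips with 20 to 120 N. Pads are 22 mm wide; open, the fingers measure 114 mm over their backs; the gripper's body (76 mm by 85 mm) begins 54 mm behind the grasp point. The pads swing forward as they close: fully open they stand 13 mm farther back than shut.
Start: joints at [1.188, 0.491, 1.559, -0, 1.092, -0.106], TCP at [170.781, 601.231, 231.327] pointing down, gripper open.
Joint ranges: [-3.1, 3.1], [-0.84, 2.19], [0.05, 2.79], [-1.13, 4.28], [0.06, 2.93], [-2.69, 2.69]. Speed limits (rad/s): [2.22, 2.22, 2.79, 3.14, 3.14, 3.14].

### API

Orientations are given as a unit quaternion [w, x, y, z].
In Python, from cell import arm gives the robot as it stands.
- The arm moves only by the tool send_rows, never from a script. Its argument "deltas" is one flat list of numbers, 7 for each row, row after row: the shift along the tool's x, y, z in mm, then the turn, a rotation vector about the tool's x, y, z in rad, then the finger opening in mm, from 0 to 85.4. In form: [x, y, z, rx, ry, rz, fingers, x, y, z, rx, ry, rz, fingers, ...]. A call has 1 to 5 rows; each row is the pose to reach, as a shift and turn from the pose commanded when the call began, along the tool's axes at that moment; what a row does not reach only later rows make up. A row lasts 1/8 s, in which the tool goes at most 62.5 mm and 10.7 degrees, less where a joint would pass 70% of its speed; a pose out of reach is approached as far as the arm can. A call with a gripper value outside its range is refused whole. The fingers move at their own pace and stop on an object; "newtons" is the grip in N (left out, the last holds). Time passes only in rows, so rows that repeat a pose let the fingers close. It gives the time, the measured TCP pose, the force, the opening and the grip force at its end, in the units of the state.
- arm.read_state(): the state, without advancing time (a new reading comes with each control period).
- arm.camera(name): name is "scene" or "top"; returns the picture (480x640x3 uint8, red, green, blue); there is no depth.
- arm.camera_params(name): a dict with "fx", "fy", "cx", "cy" (pixels), "T" (4x4, takes a point from camera to world coordinates). Camera axes: x right, y down, z forward; pixel columns grow to the right and rows downward; lengths in mm; the calibration is good to about 2 mm. A picture is of the moment at which its call begins. camera_params takes no time and is no camera call.
- arm.job_done(): hands the job in; it is judged then, once.
The state is a dict: "time_s": time; "joint_pos": joint angles; "qd": joint speeds; "effort": joint torques, N m; "tcp_pos": TCP position; "ee_rot": TCP orientation; "contact_force": force on the tool from outside, world axes, zero at the start; "ft_torque": the same for the moment, N m; "opening": opening from 0.0 (shut) to 1.0 (fully open); "finger_force": force on a finger pad.
Only numpy, scipy, OpenCV 4.12 (cv2) and the standard library are available. Lean on these libraries where they do the work, as an engineer would, in place of code of your own. Each camera call takes 0.05 s, during which the arm holds its last target. There are 200 camera calls.

## Working session

There is one attempt and no reset: what is moved stays moved. The work goes in short steps, Python scripts to look and compute and a tool call to move; the robot and the scene stay as the last step left them, time stands still between calls to the robot, and variables do not carry over. Pictures are saved under pics/ and viewed, at most 10 in all, crops included, and the job is handed in when it is done.

Besides the shell and the picture viewer there is one more tool, called after "Request:" by a JSON object that holds its "method" and its "body". send_rows: Moves the arm, as the interface text tells. Its arguments: {"type":"object","properties":{"deltas":{"type":"array"},"newtons":{"type":"number"}},"required":["deltas"]}

```bash
mkdir -p pics
python3 - <<'E'
from cell import arm
import cv2
for n in ("top","scene"):
    cv2.imwrite(f"pics/{n}0.png",arm.camera(n)[:,:,::-1])
    p=arm.camera_params(n);print(n,p["fx"],p["fy"],p["cx"],p["cy"],p["T"])
s=arm.read_state();print(s["time_s"],s["tcp_pos"],s["ee_rot"])
E
```

```text
top 552.6149649289645 552.6149649289645 331.90407562002457 243.12974204429514 [[-2.50376957e-02 -9.94403302e-01  1.02641058e-01  3.94574510e+02]
 [-9.99672742e-01  2.54438450e-02  2.64944295e-03  2.65052353e+01]
 [-5.24619800e-03 -1.02541132e-01 -9.94714931e-01  1.30104172e+03]
 [ 0.00000000e+00  0.00000000e+00  0.00000000e+00  1.00000000e+00]]
scene 583.8933478350141 583.8933478350141 313.6239068278821 236.21930447256955 [[-8.14149035e-01  3.89879357e-01 -4.30296916e-01  1.21265623e+03]
 [ 5.80654442e-01  5.44959067e-01 -6.04863649e-01  9.98230540e+02]
 [-1.32964501e-03 -7.42302972e-01 -6.70063079e-01  1.17972796e+03]
 [ 0.00000000e+00  0.00000000e+00  0.00000000e+00  1.00000000e+00]]
0.1 [170.6915048  601.03247786 230.79224493] [-1.09821052e-04  1.37939922e-01  9.90440476e-01 -4.79161738e-04]
```

View pics/top0.png

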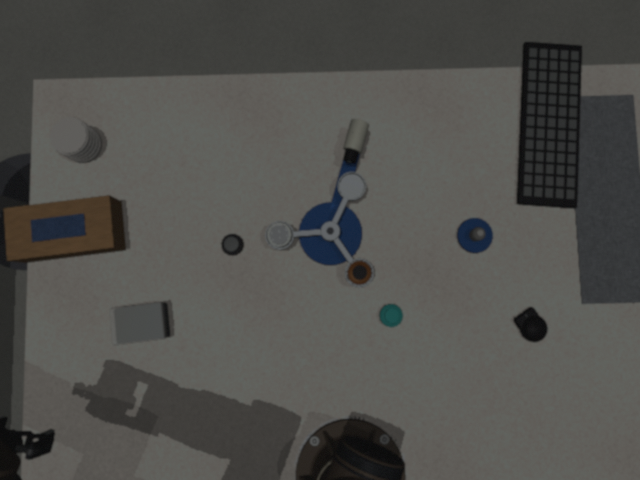

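View pics/scene0.png

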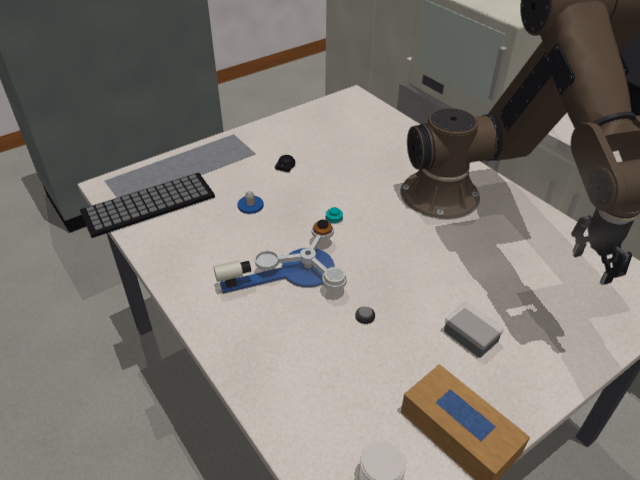

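The top view shows the hub at (330,231), the jar at (360,272), candidates for the dish at (280,236) and (351,187), and the shutter at (232,244). I'll enlarge both views to tell the dish from the empty ring.

Run:
```python
import cv2,numpy as np
a=cv2.imread("pics/top0.png")[110:310,210:410]; b=cv2.imread("pics/scene0.png")[200:340,205:385]
a=cv2.convertScaleAbs(cv2.resize(a,(800,600) if 0 else (600,600),interpolation=cv2.INTER_CUBIC),alpha=1.4)
cv2.imwrite("pics/ca.png",a)
cv2.imwrite("pics/cb.png",cv2.convertScaleAbs(cv2.resize(b,None,fx=4,fy=4,interpolation=cv2.INTER_CUBIC),alpha=1.2))
```

```text
(no output)
```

View pics/ca.png

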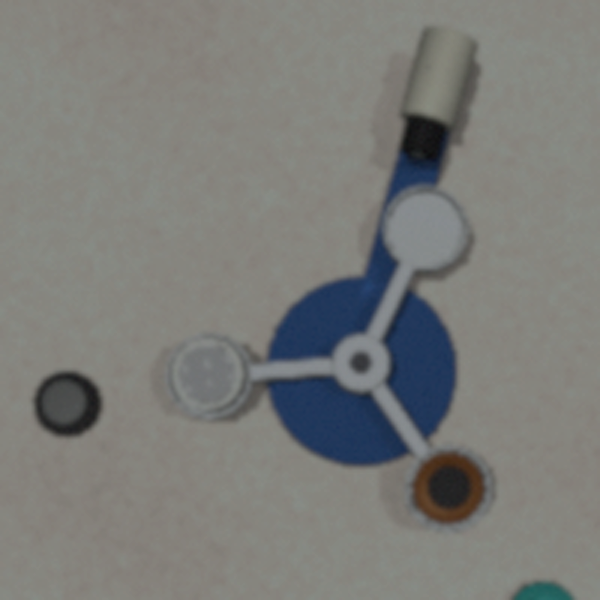

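View pics/cb.png

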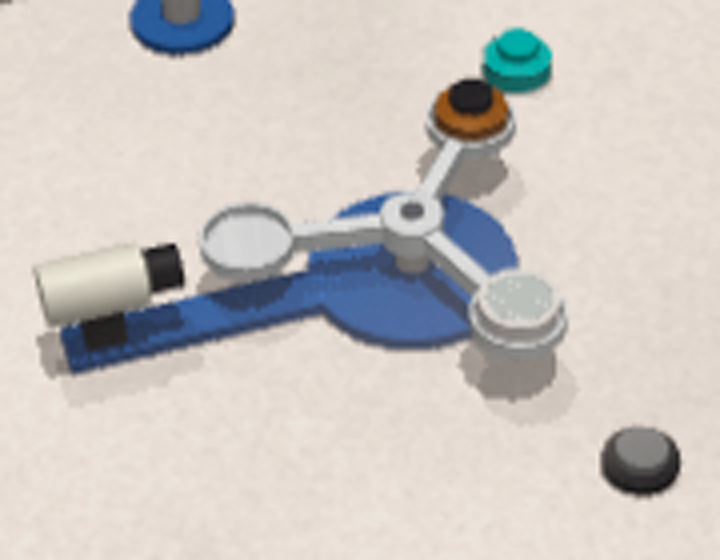

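The dish is the white-lidded one in the left ring, crop (209,375) → px (279.7,235). It stands proud of its rim in the scene view, while the ring by the lens is hollow. The shutter is at px (232.3,244) and the turquoise jar is the look-alike.

```bash
cat > h.py <<'E'
import numpy as np
from cell import arm
def pt(u,v,z,cam="top"):
    p=arm.camera_params(cam);T=np.array(p["T"])
    d=T[:3,:3]@[(u-p["cx"])/p["fx"],(v-p["cy"])/p["fy"],1]
    return (T[:3,3]+d*(z-T[2,3])/d[2]).round(1)
def ang(a,b): return np.degrees(np.arctan2(b[1]-a[1],b[0]-a[0])).round(1)
E
python3 - <<'E'
from h import *
c=lambda x,y,z:pt(210+x/3,110+y/3,z)
s=lambda x,y,z:pt(205+x/4,200+y/4,z,"scene")
H=c(361,362,65);P=dict(hub=H,foot=c(362,371,14),camrear=c(447,35,64),camfront=c(422,125,64),lens=c(420,158,64),
dish=c(209,372,70),jar=c(450,486,80),ering=c(426,230,58),sh=c(67,400,22),
hubS=s(411,213,65),shS=s(641,448,22),dishS=s(517,297,70),ringS=s(248,238,55),lensS=s(182,268,64))
for k,v in P.items():print(k,v,ang(H,v),np.hypot(*(v-H)[:2]).round(1))
print("reach",np.hypot(*H[:2]))
s=arm.read_state()
from scipy.spatial.transform import Rotation as R
q=s["ee_rot"];print(R.from_quat([q[1],q[2],q[3],q[0]]).as_matrix().round(3))
E
```

```text
hub [550.4  32.6  65. ] 0.0 0.0
foot [549.8  32.3  14. ] -153.4 0.7
camrear [801.6 -39.6  64. ] -16.0 261.4
camfront [731.5 -18.4  64. ] -15.7 188.1
lens [705.9 -16.2  64. ] -17.4 163.0
dish [545.2 146.5  70. ] 92.6 114.0
jar [454.9 -30.7  80. ] -146.5 114.6
ering [651.3 -19.3  58. ] -27.2 113.5
sh [532.  261.7  22. ] 94.6 229.8
hubS [550.7  39.6  65. ] 87.5 7.0
shS [530.5 269.   22. ] 94.8 237.2
dishS [542.8 150.5  70. ] 93.7 118.1
ringS [650.3 -13.9  55. ] -25.0 110.2
lensS [706.4  -7.1  64. ] -14.3 161.0
reach 551.3645980655631
[[-0.962  0.273 -0.   ]
 [ 0.273  0.962 -0.001]
 [ 0.    -0.001 -1.   ]]
```

Request:
{"method": "send_rows", "body": {"deltas": [-46,-39,0,0,0,-0.06,0,-91,-78,0,0,0,-0.12,0,-137,-117,0,0,0,-0.18,0,-183,-156,0,0,0,-0.24,0,-229,-194,0,0,0,-0.276,0], "newtons": 20}}

```text
time_s: 0.72
tcp_pos: [338.7, 350.3, 231.2]
ee_rot: [-0.0, -0.001, 1.0, 0.0]
contact_force: [0.7, 0.1, 0.1]
opening: 0.003
finger_force: 0.0
```

Request:
{"method": "send_rows", "body": {"deltas": [-33,-49,0,0,0,0,0,-67,-98,0,0,0,0,0,-100,-147,0,0,0,0,0,-134,-196,20,0,0,0,0,-167,-245,60,0,0,0,0]}}

```text
time_s: 1.35
tcp_pos: [502.1, 111.4, 176.6]
ee_rot: [0.001, 0.001, 1.0, 0.0]
contact_force: [1.4, 1.0, 0.0]
opening: 0.001
finger_force: 0.0
```

Request:
{"method": "send_rows", "body": {"deltas": [-10,-22,30,0,0,0,0,-10,-22,50,0,0,0,0,-10,-22,50,0,0,0,0]}}

```text
time_s: 1.72
tcp_pos: [509.9, 90.9, 125.2]
ee_rot: [-0.002, 0.001, 1.0, -0.0]
contact_force: [0.3, -0.3, -0.2]
opening: -0.003
finger_force: 0.0
```

Run:
```python
from cell import arm
import cv2,numpy as np
a=arm.camera("top")[110:310,210:410,::-1];b=arm.camera("scene")[180:380,205:405,::-1]
f=lambda i:cv2.convertScaleAbs(cv2.resize(i,(400,400),interpolation=cv2.INTER_CUBIC),alpha=1.4)
cv2.imwrite("pics/p1.png",np.hstack([f(a),f(b)]))
print(arm.read_state()["tcp_pos"])
```

```text
[510.66636871  91.47353146 126.91819071]
```

View pics/p1.png

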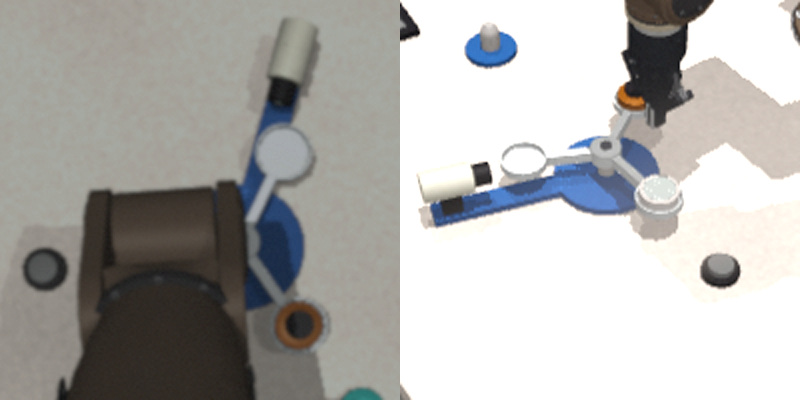

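The finger hangs clear on the robot's side of the dish spoke, with the jar well behind it. Next I lower it to spoke height.

Request:
{"method": "send_rows", "body": {"deltas": [-2,-4,25,0,0,0,0,-3,-6,50,0,0,0,0,-3,-6,75,0,0,0,0,-3,-6,83,0,0,0,0,-3,-6,83,0,0,0,0]}}

```text
time_s: 2.45
tcp_pos: [513.8, 85.6, 44.0]
ee_rot: [0.0, 0.0, 1.0, 0.0]
contact_force: [0.0, 0.8, 0.5]
opening: -0.001
finger_force: 0.0
```

Run:
```python
import numpy as np
H=np.array([550.5,35.]);r=50
for t in [93,88,82,75,68,61,54,47,40,33,26,19,12,5,-2,-9,-16]:
    a=np.radians(t);u=np.array([np.cos(a),np.sin(a)]);n=np.array([-u[1],u[0]])
    print(t,(H+r*u+n*(6+11*abs(u[1])+14.5*abs(u[0]))).round(1))
```

```text
93 [530.2  84. ]
88 [534.8  85.6]
82 [538.7  87.1]
75 [543.8  88.6]
68 [549.2  89.5]
61 [554.9  89.7]
54 [560.9  89.2]
47 [567.1  87.9]
40 [573.3  85.7]
33 [579.3  82.5]
26 [585.   78.4]
19 [590.2  73.3]
12 [594.7  67.4]
5 [598.4  60.7]
-2 [601.2  54.1]
-9 [603.3  48.9]
-16 [604.9  43.3]
```

Request:
{"method": "send_rows", "body": {"deltas": [-6,-1,0,0,0,0,0,-11,-1,0,0,0,0,0,-16,-1,0,0,0,0,0,-20,0,0,0,0,0,0,-24,1,0,0,0,0,0]}}

```text
time_s: 3.08
tcp_pos: [537.4, 86.2, 43.4]
ee_rot: [-0.0, 0.0, 1.0, -0.0]
contact_force: [-3.2, -2.1, 0.0]
opening: 0.003
finger_force: 1.4
```

Request:
{"method": "send_rows", "body": {"deltas": [-6,2,0,0,0,0,0,-11,3,0,0,0,0,0,-17,3,0,0,0,0,0,-23,2,0,0,0,0,0,-29,1,0,0,0,0,0]}}

```text
time_s: 3.7
tcp_pos: [566.8, 87.2, 43.4]
ee_rot: [-0.0, 0.0, 1.0, 0.0]
contact_force: [-3.8, 0.2, 0.3]
opening: 0.002
finger_force: 1.4
```

Request:
{"method": "send_rows", "body": {"deltas": [-6,-2,0,0,0,0,0,-12,-5,0,0,0,0,0,-18,-9,0,0,0,0,0,-23,-14,0,0,0,0,0,-23,-14,0,0,0,0,0]}}

```text
time_s: 4.32
tcp_pos: [590.6, 72.6, 43.6]
ee_rot: [0.001, 0.001, 1.0, -0.0]
contact_force: [-1.0, 0.6, 0.7]
opening: 0.003
finger_force: 0.0
```

Run:
```python
from cell import arm
import cv2,numpy as np
a=arm.camera("top")[110:310,210:410,::-1];b=arm.camera("scene")[200:340,205:405,::-1]
f=lambda i:cv2.convertScaleAbs(cv2.resize(i,(400,i.shape[0]*2),interpolation=cv2.INTER_CUBIC),alpha=1.2)
b=f(b);cv2.imwrite("pics/p2.png",np.hstack([f(a),np.vstack([b,np.zeros((120,400,3),np.uint8)])]))
```

```text
(no output)
```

View pics/p2.png

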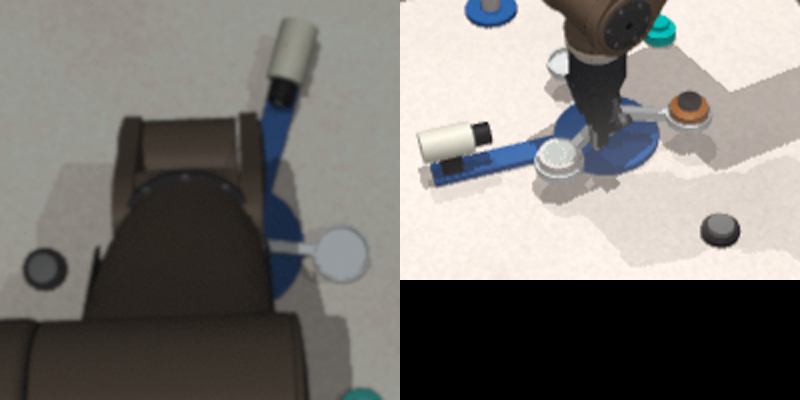

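The wheel follows cleanly: the dish is at scene px (284.5,276), the empty ring at top px (380,237), and nothing else has been touched.

Run:
```python
from h import *
H=pt(330.3,230.7,65);e=pt(380,237,58);print(e,ang(H,e)+119.8)
HS=pt(307.7,253.2,65,"scene");d=pt(284.5,276,70,"scene");print(d,ang(HS,d))
```

```text
[534.  -79.3  58. ] 21.5
[653.4  79.3  70. ] 21.2
```

Request:
{"method": "send_rows", "body": {"deltas": [-5,-6,0,0,0,0,0,-8,-13,0,0,0,0,0,-10,-18,0,0,0,0,0,-11,-20,0,0,0,0,0,-11,-20,0,0,0,0,0]}}

```text
time_s: 5.05
tcp_pos: [600.9, 52.9, 43.5]
ee_rot: [0.0, 0.0, 1.0, -0.0]
contact_force: [-0.1, 0.0, 0.1]
opening: 0.003
finger_force: 0.0
```

Run:
```python
from cell import arm
import cv2,numpy as np
a=arm.camera("top")[110:310,210:410,::-1];b=arm.camera("scene")[220:310,205:345,::-1]
f=lambda i,k:cv2.convertScaleAbs(cv2.resize(i,None,fx=k,fy=k,interpolation=cv2.INTER_CUBIC),alpha=1.2)
A=np.zeros((400,800,3),np.uint8);A[:,:300]=f(a,2)[:,100:];A[:270,300:720]=f(b,3)
cv2.imwrite("pics/p3.png",A)
```

```text
(no output)
```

View pics/p3.png

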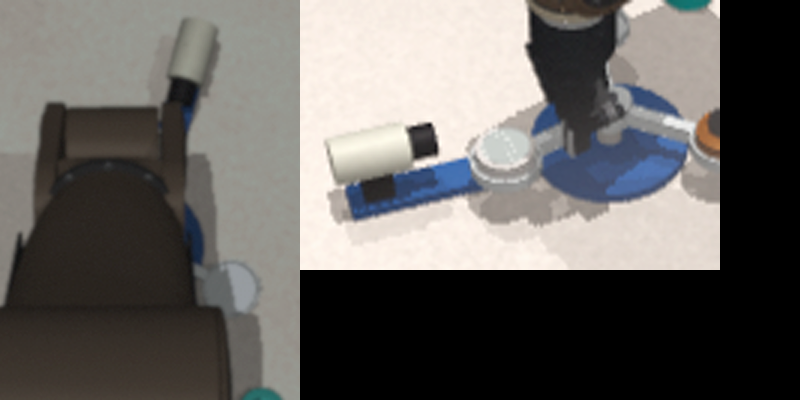

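Run:
```python
from h import *
HS=pt(307.7,253.2,65,"scene");d=pt(272.7,269,70,"scene");print(d,ang(HS,d))
f=lambda x,y,z:pt(205+(x-300)/3,220+y/3,z,"scene")
l=f(423,142,64);print("lens",l,ang(HS,l)); c=[f(331,160,64),f(436,140,64)];print(c,ang(*c))
```

```text
[664.8  39.3  70. ] -0.1
lens [716.9 -13.1  64. ] -17.5
[array([794.9, -41.2,  64. ]), array([706.1,  -8.5,  64. ])] 159.8
```

The dish stands at about 0° and the lens axis is at about −16°. I push on to about −13°, then back off and lift clear for an unobstructed view.

Request:
{"method": "send_rows", "body": {"deltas": [-1,-3,0,0,0,0,0,-3,-6,0,0,0,0,0,-4,-9,0,0,0,0,0,-4,-9,0,0,0,0,0,-4,3,0,0,0,0,0]}}

```text
time_s: 5.78
tcp_pos: [604.9, 55.9, 43.5]
ee_rot: [0.0, 0.001, 1.0, -0.0]
contact_force: [0.1, 0.1, -0.9]
opening: 0.001
finger_force: 0.0
```

Request:
{"method": "send_rows", "body": {"deltas": [0,0,-30,0,0,0,0,0,0,-80,0,0,0,0,0,30,-110,0,0,0,0,0,85,-110,0,0,0,0,15,140,-110,0,0,0,0]}}

```text
time_s: 6.4
tcp_pos: [590.0, 198.2, 154.1]
ee_rot: [0.001, 0.001, 1.0, 0.0]
contact_force: [0.9, -0.1, 0.2]
opening: 0.002
finger_force: 0.0
```

Run:
```python
from cell import arm
import cv2,numpy as np
a=arm.camera("top")[110:290,270:410,::-1];b=arm.camera("scene")[220:340,205:345,::-1]
s=arm.read_state();print(s["time_s"],s["tcp_pos"])
f=lambda i,k:cv2.convertScaleAbs(cv2.resize(i,None,fx=k,fy=k,interpolation=cv2.INTER_CUBIC),alpha=1.2)
A=np.zeros((540,800,3),np.uint8);A[:,:420]=f(a,3);A[:324,420:798]=f(b,2.7)
cv2.imwrite("pics/p4.png",A)
```

```text
6.5 [588.02383349 201.26727329 153.67197719]
```

View pics/p4.png

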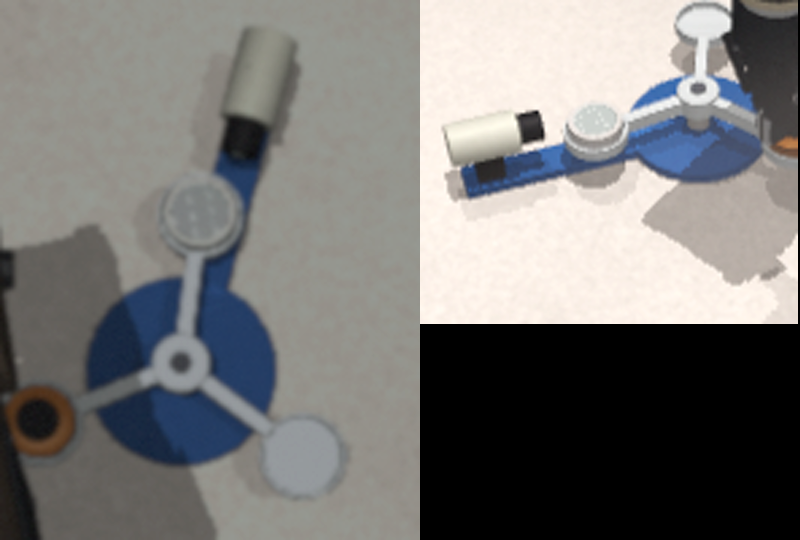

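Run:
```python
from h import *
c=lambda x,y,z:pt(270+x/3,110+y/3,z)
H=c(181,362,65);d=c(201,212,70);l=c(240,156,64);cr=c(267,35,64)
e=c(303,456,58);j=c(37,416,80)
print(H,d,ang(H,d),ang(H,l),ang(H,cr),"from e,j",ang(H,e)+120,ang(H,j)-120)
# beam edges z14 and spoke
b1=c(223,290,14);b2=c(238,160,14)
print(c(181,371,14),b1,b2)
```

```text
[550.4  32.6  65. ] [663.5  14.7  70. ] -9.0 -17.3 -16.0 from e,j -8.900000000000006 -9.900000000000006
[549.8  33.1  14. ] [613.   -1.5  14. ] [716.9 -16.2  14. ]
```

Unobstructed view: dish lid at (201,213) and hub at (181,362) in the crop, so the dish is at −9.2° and the lens axis at about −16.3°. It needs 7° more, roughly 6 mm of push.

Request:
{"method": "send_rows", "body": {"deltas": [-8,-50,0,0,0,0,0,-17,-100,0,0,0,0,0,-17,-145,20,0,0,0,0,-17,-145,70,0,0,0,0,-17,-145,100,0,0,0,0]}}

```text
time_s: 7.12
tcp_pos: [606.1, 50.4, 51.7]
ee_rot: [-0.001, 0.001, 1.0, -0.0]
contact_force: [0.1, -0.7, 0.3]
opening: -0.001
finger_force: 0.0
```

```bash
python3 -c "
from cell import arm
print(arm.read_state()['tcp_pos'])"
```

```text
[606.06487541  50.43427616  51.68977856]
```

Request:
{"method": "send_rows", "body": {"deltas": [0,0,8,0,0,0,0,0,-5,8,0,0,0,0,0,-9,8,0,0,0,0,0,-12.5,8,0,0,0,0,0,-12.5,8,0,0,0,0]}}

```text
time_s: 7.75
tcp_pos: [606.8, 38.4, 46.2]
ee_rot: [0.001, 0.0, 1.0, -0.0]
contact_force: [-0.3, 0.3, -0.2]
opening: 0.001
finger_force: 0.1
```

Request:
{"method": "send_rows", "body": {"deltas": [0,12,0,0,0,0,0,0,12,-60,0,0,0,0,0,30,-110,0,0,0,0,0,90,-110,0,0,0,0,15,150,-110,0,0,0,0]}}

```text
time_s: 8.38
tcp_pos: [591.9, 190.7, 156.4]
ee_rot: [0.001, 0.001, 1.0, 0.0]
contact_force: [-0.6, 0.0, -0.1]
opening: -0.002
finger_force: 0.0
```

Run:
```python
from cell import arm
import cv2,numpy as np
a=arm.camera("top")[110:290,230:410,::-1];b=arm.camera("scene")[220:340,205:345,::-1]
s=arm.read_state();print(s["time_s"],s["tcp_pos"])
f=lambda i,k:cv2.convertScaleAbs(cv2.resize(i,None,fx=k,fy=k,interpolation=cv2.INTER_CUBIC),alpha=1.2)
A=np.zeros((540,800,3),np.uint8);A[:,:420]=f(a,3)[:,120:];A[:324,420:798]=f(b,2.7)
cv2.imwrite("pics/p5.png",A)
```

```text
8.475 [589.76384655 194.22436766 155.70951462]
```

View pics/p5.png

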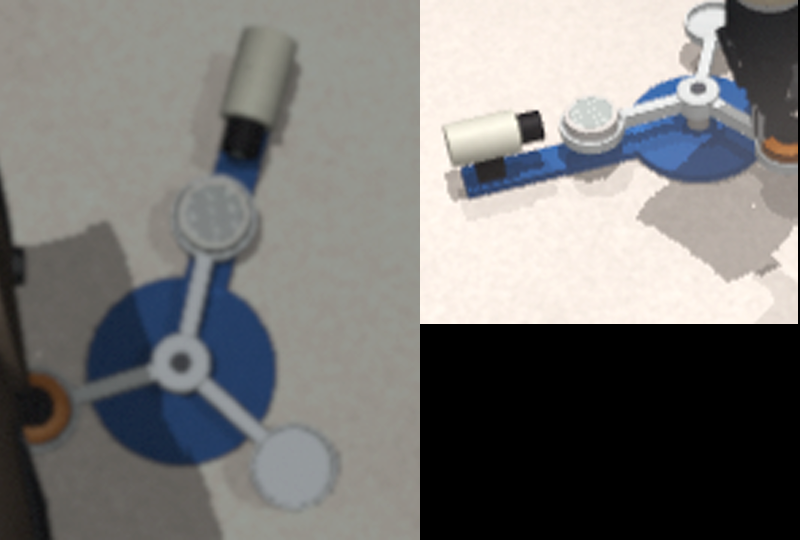

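Run:
```python
from h import *
c=lambda x,y,z:pt(270+x/3,110+y/3,z)
H=c(181,362,65);d=c(215,213,70);e=c(292,467,58)
print(d,ang(H,d),ang(H,e)+119.9)
# beam: blue pixel rows between dish and lens, and camera: bright rows
im=arm.camera("top").astype(int)
F=c(181,371,14)
for v in range(153,206):
    r=im[v,320:372];u=np.where(r[:,2]>r[:,0]+35)[0]+320
    if v<166 and len(u)>3:
        m=pt((u[0]+u[-1])/2,v,14);print(v,u[0],u[-1],m,ang(H,m))
for v in range(120,150,4):
    r=im[v,325:380].sum(1);u=np.where(r>1.25*np.median(im[v,300:335].sum(1)))[0]+325
    if len(u)>3:
        m=pt((u[0]+u[-1])/2,v,64);print("cam",v,u[0],u[-1],m,ang(H,m))
```

```text
[662.5   4.1  70. ] -14.3 -14.900000000000006
164 343 346 [715.6  -4.7  14. ] -12.7
165 343 354 [712.9 -14.2  14. ] -16.1
```

The dish is at −14.5° against about −16.4°, so it is already within tolerance. One more nudge of about 1.8 mm will centre it.

Request:
{"method": "send_rows", "body": {"deltas": [-8,-50,0,0,0,0,0,-17,-100,0,0,0,0,0,-17,-140,20,0,0,0,0,-17,-141,70,0,0,0,0,-17,-141,110,0,0,0,0]}}

```text
time_s: 9.15
tcp_pos: [608.4, 46.3, 44.1]
ee_rot: [-0.0, 0.001, 1.0, -0.0]
contact_force: [0.2, 0.6, -0.4]
opening: -0.002
finger_force: 0.0
```

```bash
python3 -c "
from cell import arm
print(arm.read_state()['tcp_pos'])"
```

```text
[608.36249448  46.27207895  44.08644996]
```

Request:
{"method": "send_rows", "body": {"deltas": [0,-4,0,0,0,0,0,0,-7,0,0,0,0,0,0,-9,0,0,0,0,0,0,-10.2,0,0,0,0,0,0,-10.2,0,0,0,0,0]}}

```text
time_s: 9.78
tcp_pos: [608.9, 37.5, 46.3]
ee_rot: [0.001, 0.0, 1.0, 0.0]
contact_force: [0.5, 1.1, 0.9]
opening: -0.002
finger_force: 0.6
```

Request:
{"method": "send_rows", "body": {"deltas": [0,12,0,0,0,0,0,0,12,-60,0,0,0,0,0,30,-110,0,0,0,0,0,90,-110,0,0,0,0,15,150,-110,0,0,0,0]}}

```text
time_s: 10.4
tcp_pos: [593.8, 189.5, 156.2]
ee_rot: [0.001, 0.001, 1.0, 0.0]
contact_force: [0.7, -0.2, -0.7]
opening: -0.002
finger_force: 0.0
```

Run:
```python
from h import *
import cv2
im=arm.camera("top");b=arm.camera("scene")
s=arm.read_state();print(s["time_s"],s["tcp_pos"])
f=lambda i,k:cv2.convertScaleAbs(cv2.resize(i[:,:,::-1],None,fx=k,fy=k,interpolation=cv2.INTER_CUBIC),alpha=1.3)
A=np.zeros((560,800,3),np.uint8);A[:,:480]=f(im[112:252,290:410],4);A[:288,480:]=f(b[225:321,218:324],3)[:,:318][:, :320] if 0 else cv2.resize(f(b[225:321,218:324],3),(320,288))
cv2.imwrite("pics/p6.png",A)
```

```text
10.5 [591.6599425  193.10419274 155.60013697]
```

View pics/p6.png

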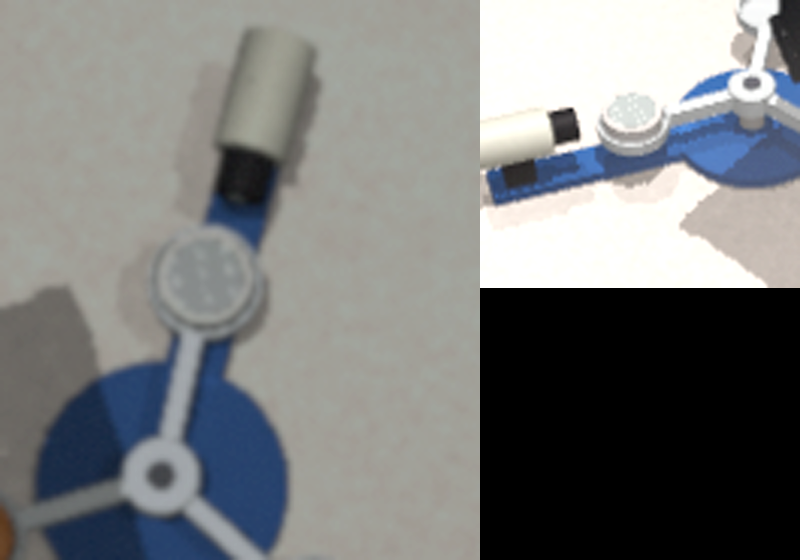

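Run:
```python
from h import *
c=lambda x,y,z:pt(290+x/4,112+y/4,z)
H=c(161,475,65);d=c(208,276,70);R=c(209,281,58)
print(d,ang(H,d),ang(H,R))
for p in [(243,178),(249,152),(279,35)]: m=c(*p,64);print(m,ang(H,m))
```

```text
[662.5   3.4  70. ] -14.7 -15.1
[720.2 -18.3  64. ] -16.7
[735.3 -22.1  64. ] -16.5
[803.7 -41.4  64. ] -16.3
```

The dish sits on the lens axis within about 3 mm (dish −14.9°, axis −16.5°, limit ±4°), flat in its ring and still. Next is the button at about (532,264).

Request:
{"method": "send_rows", "body": {"deltas": [30,36,0,0,0,0,0,60,71,20,0,0,0,0,60,71,75,0,0,0,0,60,71,120,0,0,0,0,60,71,120,0,0,0,0]}}

```text
time_s: 11.12
tcp_pos: [532.0, 258.3, 33.0]
ee_rot: [-0.003, 0.0, 1.0, -0.001]
contact_force: [0.3, -0.4, 0.1]
opening: 0.0
finger_force: 0.0
```

```bash
python3 -c "
from cell import arm
print(arm.read_state()['tcp_pos'])"
```

```text
[532.0259538  258.34780423  32.95275734]
```

Request:
{"method": "send_rows", "body": {"deltas": [0,5,6,0,0,0,0,0,5,11,0,0,0,0,0,5,14,0,0,0,0,0,5,16,0,0,0,0,0,5,16,0,0,0,0]}}

```text
time_s: 11.75
tcp_pos: [534.1, 263.7, 19.9]
ee_rot: [0.001, 0.0, 1.0, 0.0]
contact_force: [0.5, 1.5, 2.6]
opening: -0.003
finger_force: 1.3
```

Request:
{"method": "send_rows", "body": {"deltas": [0,0,2,0,0,0,0,0,0,3,0,0,0,0,0,0,4,0,0,0,0,0,0,4.5,0,0,0,0,0,0,4.5,0,0,0,0]}}

```text
time_s: 12.38
tcp_pos: [534.1, 263.7, 15.9]
ee_rot: [0.001, 0.0, 1.0, 0.0]
contact_force: [-0.7, 0.8, 14.1]
opening: -0.0
finger_force: 6.9
```

The force of 14 N at z = 15.9 shows the button is bottomed out. I lift straight up.

Request:
{"method": "send_rows", "body": {"deltas": [0,0,-10,0,0,0,0,0,0,-50,0,0,0,0,0,0,-100,0,0,0,0,0,0,-120,0,0,0,0,0,0,-120,0,0,0,0]}}

```text
time_s: 13.0
tcp_pos: [533.8, 263.5, 136.2]
ee_rot: [0.001, 0.0, 1.0, 0.0]
contact_force: [0.5, 0.5, -0.7]
opening: 0.002
finger_force: 0.0
```

Run:
```python
from cell import arm
s=arm.read_state();print(s["tcp_pos"],s["contact_force"],abs(s["qd"]).max() if hasattr(s["qd"],"max") else s["qd"])
print(arm.job_done())
```

```text
[533.82708089 263.53555421 136.17800403] [ 0.49454842  0.514673   -0.681243  ] 0.041196487737060035
the job is handed in; nothing more can be done
None
```

I turned the dish to about 3 mm off the lens axis (limit 8 mm), pressed the shutter button to its stop and released it, and handed the job in at about 13 s; no verdict was returned.

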